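# Make up two reagent kits in their trays

### The job

Make up two kits from the stock on the bench: the blue tray gets the brown bottle with the white cap and the red-lidded pot, the green tray gets the white bottle with the blue cap and the yellow-lidded pot. In each tray the bottle stands upright in the white-lined bay and the pot stands upright in the bare bay; set them down on the tray floor rather than dropping them. Leave the black-capped brown bottle, the beaker and the tall orange-capped bottle where they are.

Things in the scene. Friction and masses are not known exactly. Their poses are not given: they have to be found in the camera images.
- blue_tray: Blue two-bay kit tray, fixed to the bench, at any yaw: 80 mm (x) by 164 mm (y), rim 22 mm above the bench, walls and floor 4 mm thick. Origin: centre of its underside, z up. The bay at its +y end has a white-lined floor, that at -y a bare floor in the tray's colour; each is 72 (x) by 76 mm (y) inside, centred 40 mm from the origin along y; things in it stand 4 mm above the bench
- green_tray: Lime-green two-bay kit tray, fixed to the bench, at any yaw: 80 mm (x) by 164 mm (y), rim 22 mm above the bench, walls and floor 4 mm thick. Origin: centre of its underside, z up. The bay at its +y end has a white-lined floor, that at -y a bare floor in the tray's colour; each is 72 (x) by 76 mm (y) inside, centred 40 mm from the origin along y; things in it stand 4 mm above the bench
- amber_white: Brown (amber) bottle with a WHITE cap: 44 mm across for its lower 52 mm, then a short shoulder and a 29 mm wide cap; 80 mm tall in all, about 0.1 kg, paper label band. Stands upright on the bench; origin at the centre of its underside, z up; round, so its yaw means nothing
- amber_black: Brown (amber) bottle with a BLACK cap, a spare that is not wanted: 44 mm across for its lower 52 mm, then a short shoulder and a 29 mm wide cap; 80 mm tall in all, about 0.1 kg, paper label band. Stands upright on the bench; origin at the centre of its underside, z up; round, so its yaw means nothing
- white_blue: White bottle with a BLUE cap: 44 mm across for its lower 52 mm, then a short shoulder and a 29 mm wide cap; 80 mm tall in all, about 0.1 kg, paper label band. Stands upright on the bench; origin at the centre of its underside, z up; round, so its yaw means nothing
- red_pot: White pot with a RED lid: sample pot, a plain white cylinder 48 mm across and 58 mm tall in all, whose top 20 mm is its lid (same width); about 0.08 kg. It stands upright on the bench; origin at the centre of its underside, z up; it is round, so its yaw means nothing
- yellow_pot: White pot with a YELLOW lid: sample pot, a plain white cylinder 48 mm across and 58 mm tall in all, whose top 20 mm is its lid (same width); about 0.08 kg. It stands upright on the bench; origin at the centre of its underside, z up; it is round, so its yaw means nothing
- beaker: Bystander: an empty glass beaker, 72 mm across the rim and 95 mm tall, loose at the far side of the bench; origin at the centre of its underside
- dispenser: Bystander: a tall white bottle with an orange cap, 64 mm across and 150 mm tall, loose at the far side of the bench; origin at the centre of its underside
There are look-alikes about, which are no part of the job. Leave any pink or turquoise look-alike of the yellow_pot alone. Leave any turquoise look-alike of the amber_white alone.

How it is judged (in metres and radians):
At the end, for the whole second after the job is handed in: Each bottle in the white-lined and each pot in the bare bay of its kit's tray, on the floor (within 8 mm), axis within 18 mm (x) and 20 mm (y) of the bay's centre, upright to 0.12 rad, released, at rest; black-capped bottle, beaker and tall bottle upright, within 25 mm of their starts (x of amber_white in the frame of blue_tray between -0.018 and 0.018 m and y of amber_white in the frame of blue_tray between 0.02 and 0.06 m and z of each of amber_white, red_pot in the frame of blue_tray below 0.008 m and angle between each of amber_white, red_pot, white_blue, yellow_pot, amber_black, beaker, dispenser's own z axis and vertical below 0.12 rad and linear speed of each of amber_white, red_pot, white_blue, yellow_pot below 0.02 m/s and x of red_pot in the frame of blue_tray between -0.018 and 0.018 m and y of red_pot in the frame of blue_tray between -0.06 and -0.02 m and x of white_blue in the frame of green_tray between -0.018 and 0.018 m and y of white_blue in the frame of green_tray between 0.02 and 0.06 m and z of each of white_blue, yellow_pot in the frame of green_tray below 0.008 m and x of yellow_pot in the frame of green_tray between -0.018 and 0.018 m and y of yellow_pot in the frame of green_tray between -0.06 and -0.02 m and distance of each of amber_black, beaker, dispenser from where it was at the start of the episode below 0.025 m); the robot touches nothing.
It fails at once if the black-capped bottle was moved out of its place or knocked over (distance of amber_black from where it was at the start of the episode above 0.025 m or angle between amber_black's own z axis and vertical above 0.35 rad).
It fails at once if the beaker was moved out of its place or knocked over (distance of beaker from where it was at the start of the episode above 0.025 m or angle between beaker's own z axis and vertical above 0.35 rad).
It fails at once if the tall orange-capped bottle was moved out of its place or knocked over (distance of dispenser from where it was at the start of the episode above 0.025 m or angle between dispenser's own z axis and vertical above 0.35 rad).
It fails at once if a bottle or pot was dropped or thrown, not set down (moving freely at over 0.6 m/s, as after a fall of 20 mm) ((linear speed of amber_white above 0.6 m/s and contact force between amber_white and the fingers below 0.05 N) or (linear speed of red_pot above 0.6 m/s and contact force between red_pot and the fingers below 0.05 N) or (linear speed of white_blue above 0.6 m/s and contact force between white_blue and the fingers below 0.05 N) or (linear speed of yellow_pot above 0.6 m/s and contact force between yellow_pot and the fingers below 0.05 N)).
It also fails if it takes over 106 s, if anything falls off the work surface, if the arm or the gripper's body presses on something with over 40 N, if the wrist force passes 120 N, or if a joint passes its speed limit or range.

### The arm

A 6-joint arm with a two-finger parallel gripper is mounted at the origin on the work surface. World frame = base frame: x ahead of the robot, y to its left, z up, the work surface at z = 0. Lengths are in mm, angles in degrees, forces in N, time in s.
With the tool pointing down it reaches from about 300 to 850 mm from the base axis. Payload 4.2 kg.
Tool frame: the origin (TCP) lies between the finger pads; the fingertips stand 22 mm ahead of it and the grasp point (between the pads) lies 3 mm ahead of it; z points along the fingers, y is the direction in which the jaws open and shut (so a half turn about z gives the same grasp; the last joint's range is limited). The gripper opens to 91 mm and grips with 3 to 60 N. Pads are 32 mm wide; open, the fingers measure 118 mm over their backs; the gripper's body (76 mm by 178 mm) begins 60 mm behind the grasp point.
Start: joints at [72.193, 18.312, 89.639, -0, 72.044, -1.146], TCP at [164.865, 550.872, 235.976] pointing down, gripper open.
Joint ranges: [-177.97, 177.97], [-48.28, 115.42], [12.27, 149.76], [-77.06, 257.06], [2.81, 150.46], [-146.56, 146.56]. Speed limits (degrees/s): [147.25, 147.25, 180, 180, 180, 180].

### API

Orientations are given as [roll, pitch, yaw] about the fixed x, y, z axes, in that order (R = Rz(yaw) Ry(pitch) Rx(roll)).
In Python, from workcell import telemetry, cams, env gives the robot as it stands.
- The arm moves only by the shell command python3 -m inch 'ROWS' [FORCE]. ROWS is JSON, a list of rows, each an object of numbers: "x", "y", "z": the shift along the tool's x, y, z in cm; "yaw": the turn about the tool's z in units of 5 degrees (1.0 is 5 degrees); "gripper": the gripper's target within -1 to 1 (fully open at 1, half-way at 0, shut at -1). A call has 1 to 12 rows; each row shifts and turns the commanded pose from where the row before left it, along the tool's axes as they then stand; what a row does not reach is not made up. A row lasts 1/12 s, in which the tool goes at most 41.7 mm and 7.16 degrees, less where a joint would pass 70% of its speed; a pose out of reach is approached as far as the arm can. A call is refused whole if a number of a shift passes 4.17 or a number of a turn 1, either way. A call with a gripper value outside its range is refused whole. The fingers move at their own pace and stop on an object; FORCE is the grip in N (left out, the last holds). Time passes only in rows, so rows that do not move let the fingers close. It gives the time, the measured TCP pose, the force and the opening at its end, in the units of the state.
- telemetry.state(): the state, without advancing time (a new reading comes with each control period).
- cams.grab_frame(name): name is "side" or "top"; returns a dict with "pixels" (384x512x3 uint8, red, green, blue), "mtx" (3x3 intrinsics, pixels), "distortion" ([k1, k2, p1, p2, k3] as OpenCV has them; the pictures are not rectified), "rvec" (rotation vector, rad) and "tvec" (3), from world to camera coordinates, as OpenCV has them. Camera axes: x right, y down, z forward; pixel columns grow to the right and rows downward; lengths in mm; the calibration is good to about 2 mm. A picture is of the moment at which its call begins. There is no depth.
- env.job_done(): hands the job in, once; it reports no verdict.
The state is a dict: "time_s": time; "qpos": joint angles; "qvel": joint speeds; "effort": joint torques, N m; "ee_pos": TCP position; "ee_rot": TCP orientation; "force": force on the tool from outside, world axes, zero at the start; "torque": the same for the moment, N m; "gripper_width": finger opening in mm.
Only numpy, scipy, OpenCV 4.12 (cv2) and the standard library are available. Lean on these libraries where they do the work, as an engineer would, in place of code of your own. Each camera call takes 0.05 s, during which the arm holds its last target. There are 200 camera calls.

## Working session

There is one attempt and no reset: what is moved stays moved. The work goes in short steps, Python scripts to look and compute and a shell command to move; the robot and the scene stay as the last step left them, time stands still between calls to the robot, and variables do not carry over. Pictures are saved under pics/ and viewed, about 12 in all and at most 16, crops included, and the job is handed in when it is done.

```bash
mkdir -p pics; ls
python3 - <<'E'
from workcell import telemetry,cams
import cv2,pickle
print(telemetry.state())
for n in("top","side"):
    f=cams.grab_frame(n); pickle.dump(f,open(f"{n}.pkl","wb"))
    cv2.imwrite(f"pics/{n}0.png",cv2.resize(f["pixels"][:,:,::-1],(800,600),interpolation=cv2.INTER_CUBIC))
    print(n,f["mtx"],f["distortion"],f["rvec"],f["tvec"])
E
```

```text
pics
{'time_s': 0.0, 'qpos': array([ 7.21922562e+01,  1.83524657e+01,  8.97074380e+01, -1.08680158e-04,
        7.20425279e+01, -1.14555209e+00]), 'qvel': array([0.03747519, 0.04607121, 0.01196656, 0.01926583, 0.03847883,
       0.06479583]), 'effort': array([-3.50587070e-03, -4.12458837e+01, -2.31970042e+01,  7.23583787e-02,
        4.56637423e-02, -1.46686170e-04]), 'ee_pos': array([164.72225223, 550.41308874, 235.10497948]), 'ee_rot': array([-1.79897587e+02, -1.94454093e-03,  1.63337840e+02]), 'force': array([0.12860505, 0.32502669, 0.1330874 ]), 'torque': array([ 0.02978055, -0.00903182,  0.02529575]), 'gripper_width': 91.20615829958874}
top [[489.45320402   0.         256.08342449]
 [  0.         489.45320402 197.57807998]
 [  0.           0.           1.        ]] [0.01121099 0.         0.         0.         0.        ] [ 2.1620798  -2.1561157   0.13703804] [ -12.96773024  565.00529076 1170.7980735 ]
side [[421.29739485   0.         252.04784382]
 [  0.         421.29739485 182.18770507]
 [  0.           0.           1.        ]] [-0.03829971  0.          0.          0.          0.        ] [ 0.15142391 -2.86018588  1.14493252] [ 579.03576648   80.29427057 1160.7750153 ]
```

View pics/top0.png

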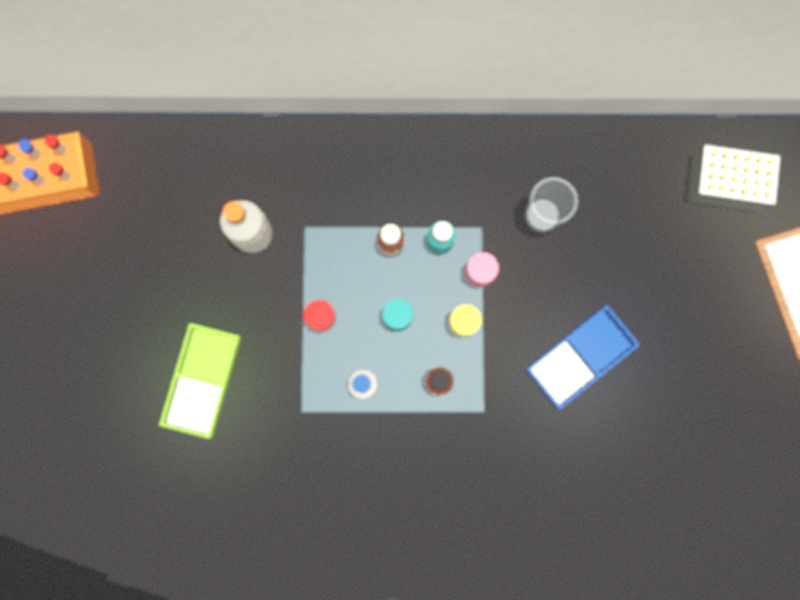

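View pics/side0.png

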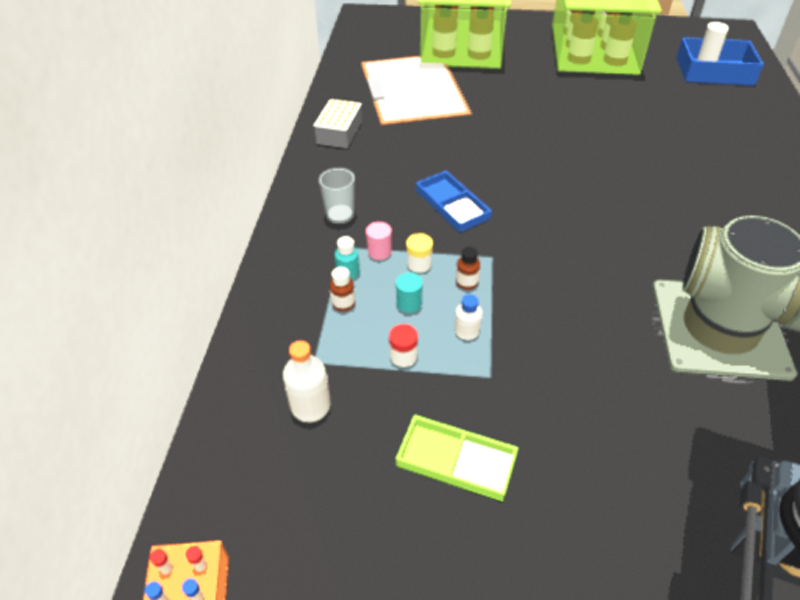

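```bash
cat > h.py <<'E'
import cv2,pickle,numpy as np
def load(n): return pickle.load(open(f"{n}.pkl","rb"))
def cast(f,uv,z):
    p=cv2.undistortPoints(np.float64(uv).reshape(-1,1,2),f["mtx"],f["distortion"])[:,0]
    R=cv2.Rodrigues(np.float64(f["rvec"]))[0]; c=-R.T@np.float64(f["tvec"]).ravel()
    d=np.c_[p,np.ones(len(p))]@R
    return (c+d*((z-c[2])/d[:,2])[:,None])[:,:2]
def hsv(f): return cv2.cvtColor(f["pixels"],cv2.COLOR_RGB2HSV)
def blobs(m,lo=60):
    n,l,s,c=cv2.connectedComponentsWithStats(m.astype(np.uint8))
    return [(tuple(c[i].round(1)),int(s[i,4]),l==i) for i in range(1,n) if s[i,4]>=lo]
E
python3 - <<'E'
from h import *
f=load("top");H,S,V=cv2.split(hsv(f).astype(int))
box=np.zeros(H.shape,bool);box[140:270,185:325]=1
M={"red58":(((H<6)|(H>174))&(S>170)&(V>120)&box,58),"yel58":((H>22)&(H<35)&(S>120)&(V>120)&box,58),"blue80":((H>100)&(H<125)&(S>140)&(V>90)&box,80),
"white80":((S<45)&(V>185)&box,80),"teal58":((H>80)&(H<95)&(S>140)&box,58),"pink58":((H>160)&(H<176)&(S>70)&(S<170)&(V>150)&box,58),"brown40":((H<20)&(S>80)&(V<130)&box,50),"black80":((V<60)&box,80)}
for k,(m,z) in M.items():
    for c,a,_ in blobs(m,25): print(k,c,a,cast(f,c,z).round(0)[0])
for k,(m,b) in {"blue":((H>105)&(H<120)&(S>140),(190,270,330,415)),"green":((H>30)&(H<50)&(S>120),(200,290,95,160))}.items():
    bx=np.zeros(H.shape,bool);bx[b[0]:b[1],b[2]:b[3]]=1
    w=(S<60)&(V>170)&bx
    t=((m&bx)|w).astype(np.uint8)
    cs=max(cv2.findContours(t,0,1)[0],key=cv2.contourArea)
    P=cast(f,cs[:,0,:],22);r=cv2.minAreaRect(P.astype(np.float32))
    wb=max(blobs(w),key=lambda q:q[1]);wc=cast(f,wb[0],4)[0]
    print(k,"rect",r,"white",wb[:2],wc,"ydir",np.degrees(np.arctan2(*(wc-r[0])[::-1])))
im=f["pixels"][135:270,185:330,::-1]
cv2.imwrite("pics/crop1.png",cv2.resize(im,None,fx=4.4,fy=4.4,interpolation=cv2.INTER_CUBIC))
for n,uv,z in(("beaker",(543,215),0),("disp",(258,238),0)): print(n,cast(f,np.array(uv)*.64,z))
E
```

```text
white80 (np.float64(282.9), np.float64(147.7)) 146 [680. -75.]
white80 (np.float64(249.6), np.float64(149.3)) 146 [676.   5.]
white80 (np.float64(248.4), np.float64(206.8)) 10679 [537.   7.]
white80 (np.float64(308.5), np.float64(171.6)) 173 [ 622. -136.]
pink58 (np.float64(304.5), np.float64(179.4)) 41 [ 607. -129.]
blue rect ((466.92626953125, -267.11566162109375), (73.72997283935547, 76.25855255126953), 38.30710983276367) white ((np.float64(359.7), np.float64(238.1)), 925) [ 467.49636175 -271.00157712] ydir -81.65382863854836
green rect ((453.21649169921875, 303.171630859375), (86.11933135986328, 167.40695190429688), 75.8962173461914) white ((np.float64(123.6), np.float64(258.7)), 914) [414.91500748 317.19849329] ydir 159.88613648079334
beaker [[ 725.70722503 -246.55665447]]
disp [[685.53713277 221.8424361 ]]
```

View pics/crop1.png

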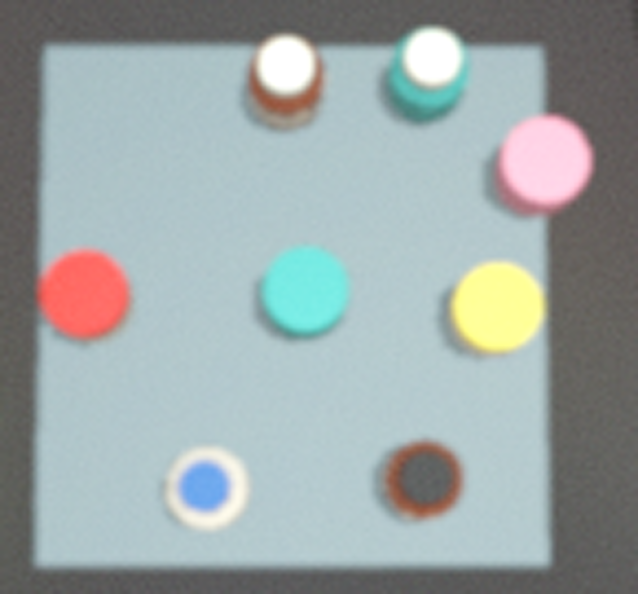

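Crop: white-capped bottles at (287,65), with a brown body, and at (432,57), with a turquoise one. The brown one is amber_white and the turquoise is a look-alike. For yellow_pot, the lids are yellow (498,307), pink (545,163) and turquoise (306,290), and only the yellow fits. Red pot is at (85,295), white/blue bottle at (206,487), black-capped spare at (425,480). My colour thresholds missed most of these, so I'll tune them.

Run:
```python
from h import *
f=load("top");h=hsv(f);H,S,V=cv2.split(h.astype(int))
im=cv2.imread("pics/top0.png");print(f["pixels"].dtype,f["pixels"][200,250],im[312,390])
C={"red":(85,295,58),"yel":(498,307,58),"teal":(306,290,58),"pink":(545,163,58),"blue":(206,487,80),"aw":(287,65,80),"tb":(432,57,80),"black":(425,480,80)}
for k,(u,v,z) in C.items():
    u=int(185+u/4.4);v=int(135+v/4.4);p=f["pixels"].astype(int)
    d=np.abs(p-p[v,u]).sum(2)<70
    for c,a,m in blobs(d,20):
        if m[v,u]:
            (x,y),r=cv2.minEnclosingCircle(np.argwhere(m)[:,::-1].astype(np.float32))
            print(k,p[v,u],c,a,"r",round(r,1),cast(f,c,z).round(1)[0])
for n,(u,v) in {"bluefloor":(605,340),"bluewall":(545,395),"greenfl":(205,355),"greenwall":(215,330)}.items():
    u=int(u*.64);v=int(v*.64);print(n,h[v,u])
```

```text
uint8 [121 237 229] [228 236 119]
red [255 110 102] (np.float64(203.7), np.float64(201.5)) 288 r 9.8 [552.3 115. ]
yel [255 255 152] (np.float64(297.8), np.float64(204.2)) 311 r 10.0 [ 546.4 -112. ]
teal [121 236 229] (np.float64(254.1), np.float64(199.9)) 291 r 9.7 [556.5  -6.6]
pink [255 212 230] (np.float64(308.4), np.float64(170.8)) 284 r 9.8 [ 628.2 -138.5]
blue [109 168 238] (np.float64(231.0), np.float64(245.2)) 87 r 5.2 [446.9  47.2]
aw [255 255 255] (np.float64(249.6), np.float64(149.1)) 107 r 5.9 [676.6   4.6]
tb [255 255 255] (np.float64(282.9), np.float64(147.5)) 110 r 6.0 [680.8 -75.4]
black [96 97 98] (np.float64(281.5), np.float64(242.6)) 153 r 7.5 [453.3 -71.1]
bluefloor [107 136 237]
bluewall [112  63 117]
greenfl [ 37 119 255]
greenwall [ 40 129 232]
```

Run:
```python
from h import *
f=load("top");h=hsv(f);H,S,V=cv2.split(h.astype(int))
for k,(m,b) in {"blue":((H>98)&(H<122)&(S>60)&(V>85),(190,268,330,415)),"green":((H>30)&(H<50)&(S>75)&(V>150),(200,290,95,160))}.items():
    bx=np.zeros(H.shape,bool);bx[b[0]:b[1],b[2]:b[3]]=1
    w=(S<40)&(V>200)&bx
    t=((m&bx)|w).astype(np.uint8)
    cs=max(cv2.findContours(t,0,1)[0],key=cv2.contourArea)
    P=cast(f,cs[:,0,:],22);r=cv2.minAreaRect(P.astype(np.float32))
    wb=max(blobs(w),key=lambda q:q[1])
    wc=cast(f,cv2.minAreaRect(np.argwhere(wb[2])[:,::-1].astype(np.float32))[0],4)[0]
    fl=(m&bx&(V>(200 if k=="blue" else 245)))
    fb=max(blobs(fl),key=lambda q:q[1])
    fc=cast(f,fb[0],4)[0];d=wc-fc
    print(k,"rect",np.round(r[0],1),np.round(r[1],1),r[2],"white",wb[:2],wc.round(1),"floor",fb[:2],fc.round(1),"mid",(wc+fc)/2,"dist",np.hypot(*d),"ydir",np.degrees(np.arctan2(d[1],d[0])))
a=f["pixels"][185:270,330:415];b=f["pixels"][200:285,90:175]
cv2.imwrite("pics/trays.png",cv2.resize(np.hstack([a,b])[:,:,::-1],None,fx=4.6,fy=4.6,interpolation=cv2.INTER_CUBIC))
```

```text
blue rect [ 492.1 -300.1] [ 87.  171.8] 38.18629837036133 white ((np.float64(359.5), np.float64(238.2)), 882) [ 467.3 -270.6] floor ((np.float64(380.7), np.float64(221.4)), 1032) [ 509.5 -324.7] mid [ 488.41319094 -297.66413104] dist 68.64578578676583 ydir 127.92236626609326
green rect [453.2 304.2] [ 88.3 169.8] 75.42436981201172 white ((np.float64(123.7), np.float64(258.7)), 866) [414.9 317.2] floor ((np.float64(133.5), np.float64(227.8)), 923) [491.7 295.3] mid [453.31003978 306.25511081] dist 79.8926667412758 ydir 164.02990632932307
```

View pics/trays.png

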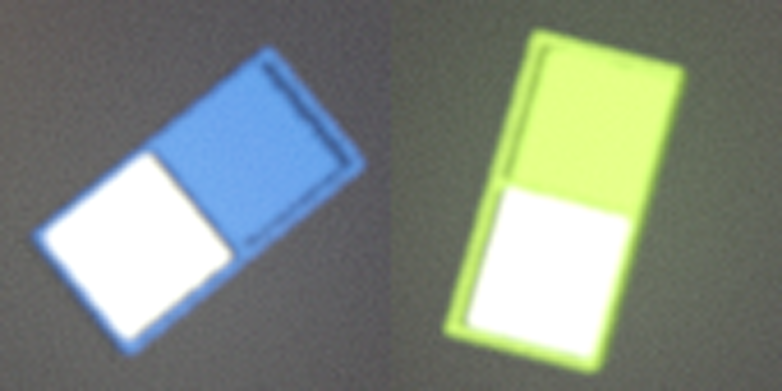

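```bash
cat > go.py <<'E'
import sys,numpy as np
from workcell import telemetry
from scipy.spatial.transform import Rotation as Ro
s=telemetry.state();x,y,z,yaw=map(float,sys.argv[1:5])
R=Ro.from_euler("xyz",s["ee_rot"],degrees=True).as_matrix()
d=R.T@(np.array([x,y,z])-s["ee_pos"])/10
dy=((yaw-s["ee_rot"][2]+90)%180)-90
print("t",s["time_s"],"pos",s["ee_pos"].round(1),s["ee_rot"].round(1),"w",round(s["gripper_width"],1),"F",s["force"].round(1))
print("shift cm",d.round(2),"yaw units",round(-dy/5,2),"rows>=",np.ceil(max(np.linalg.norm(d)/3.5,abs(dy)/5)))
E
R='[-2.3,-2.23]'
python3 -m inch '[{"x":-2.3,"y":-2.23},{"x":-2.3,"y":-2.23},{"x":-2.3,"y":-2.23},{"x":-2.3,"y":-2.23},{"x":-2.3,"y":-2.23},{"x":-2.3,"y":-2.23},{"x":-2.3,"y":-2.23},{"x":-2.3,"y":-2.23},{"x":-2.3,"y":-2.23},{"x":-2.3,"y":-2.23},{"x":-2.3,"y":-2.23},{"x":-2.3,"y":-2.23}]' 20
python3 -m inch '[{"x":-2.3,"y":-2.23},{"x":-2.3,"y":-2.23},{"x":-2.3,"y":-2.23},{"x":-2.3,"y":-2.23},{"x":-2.3,"y":-2.23},{"x":-2.3,"y":-2.23},{"yaw":0}]'
python3 go.py 447 47 140 164
```

```text
t 0.1 pos [164.7 550.5 235.2] [-179.9   -0.   163.3] w 91.2 F [-0.7  0.3  0. ]
shift cm [-41.48 -40.13   9.58] yaw units -0.13 rows>= 17.0invalid input
invalid input
```

```bash
python3 -m inch '[{"x":0.1,"y":0,"z":0,"yaw":0,"gripper":1}]' 20; echo; python3 -m inch '[{"x":0.1,"y":0}]'; python3 -m inch -h | head -20
```

```text
time_s: 0.18
ee_pos: [163.9, 550.9, 235.4]
ee_rot: [-179.9, 0.0, 163.3]
force: [0.4, 0.4, 0.0]
gripper_width: 91.2
invalid input
invalid input: not JSON, or not a number
```

```bash
python3 -m inch '[{"x":-2.3,"y":-2.23,"z":0,"yaw":0,"gripper":1},{"x":-2.3,"y":-2.23,"z":0,"yaw":0,"gripper":1},{"x":-2.3,"y":-2.23,"z":0,"yaw":0,"gripper":1},{"x":-2.3,"y":-2.23,"z":0,"yaw":0,"gripper":1},{"x":-2.3,"y":-2.23,"z":0,"yaw":0,"gripper":1},{"x":-2.3,"y":-2.23,"z":0,"yaw":0,"gripper":1},{"x":-2.3,"y":-2.23,"z":0,"yaw":0,"gripper":1},{"x":-2.3,"y":-2.23,"z":0,"yaw":0,"gripper":1},{"x":-2.3,"y":-2.23,"z":0,"yaw":0,"gripper":1},{"x":-2.3,"y":-2.23,"z":0,"yaw":0,"gripper":1},{"x":-2.3,"y":-2.23,"z":0,"yaw":0,"gripper":1},{"x":-2.3,"y":-2.23,"z":0,"yaw":0,"gripper":1}]' 20
python3 -m inch '[{"x":-2.3,"y":-2.23,"z":0,"yaw":0,"gripper":1},{"x":-2.3,"y":-2.23,"z":0,"yaw":0,"gripper":1},{"x":-2.3,"y":-2.23,"z":0,"yaw":0,"gripper":1},{"x":-2.3,"y":-2.23,"z":0,"yaw":0,"gripper":1},{"x":-2.3,"y":-2.23,"z":0,"yaw":0,"gripper":1},{"x":-2.3,"y":-2.23,"z":0,"yaw":0,"gripper":1},{"x":0,"y":0,"z":0,"yaw":0,"gripper":1},{"x":0,"y":0,"z":0,"yaw":0,"gripper":1}]'
python3 go.py 447 47 120 164
```

```text
time_s: 1.18
ee_pos: [351.9, 214.2, 236.0]
ee_rot: [180.0, 0.0, 163.4]
force: [0.3, 0.5, 0.6]
gripper_width: 91.0
time_s: 1.85
ee_pos: [445.7, 46.9, 235.6]
ee_rot: [180.0, -0.0, 163.1]
force: [0.2, -0.3, -0.2]
gripper_width: 91.1
t 1.85 pos [445.7  46.9 235.6] [180.   -0.  163.1] w 91.1 F [ 0.2 -0.3 -0.2]
shift cm [-0.13  0.05 11.56] yaw units -0.17 rows>= 4.0
```

```bash
python3 -m inch '[{"x":-0.1,"y":0,"z":3,"yaw":0,"gripper":1},{"x":0,"y":0,"z":3,"yaw":0,"gripper":1},{"x":0,"y":0,"z":3,"yaw":0,"gripper":1},{"x":0,"y":0,"z":2.5,"yaw":0,"gripper":1},{"x":0,"y":0,"z":0,"yaw":0,"gripper":1}]'
cat > look.py <<'E'
import sys,cv2
from workcell import cams
n,o,u0,u1,v0,v1,k=sys.argv[1],sys.argv[2],*map(float,sys.argv[3:8])
f=cams.grab_frame(n);u0,u1,v0,v1=map(int,(u0,u1,v0,v1))
cv2.imwrite(o,cv2.resize(f["pixels"][v0:v1,u0:u1,::-1],None,fx=k,fy=k,interpolation=cv2.INTER_CUBIC))
E
python3 look.py side pics/s1.png 190 390 100 250 3.5
```

```text
time_s: 2.27
ee_pos: [442.1, 48.5, 117.0]
ee_rot: [-179.8, -0.6, 163.4]
force: [-0.2, -0.1, -0.6]
gripper_width: 91.2
```

View pics/s1.png

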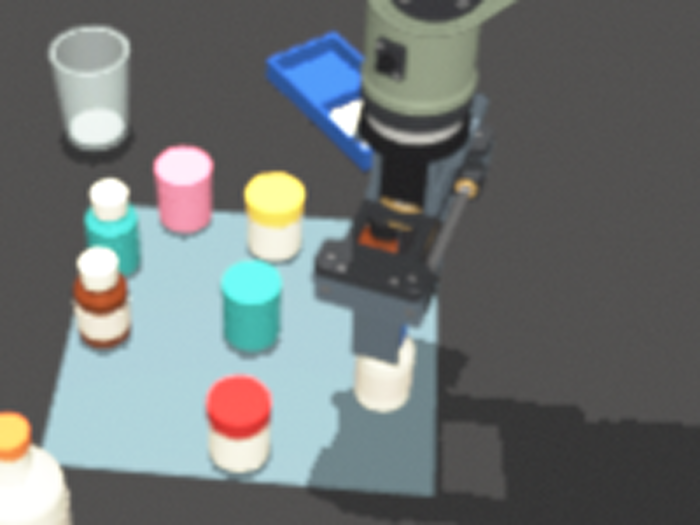

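The side view shows the fingers straddling the white bottle (380,370), with its blue cap just visible beneath the near finger. The position is still settling, so I'll correct it and descend.

```bash
python3 -m inch '[{"x":0,"y":0,"z":0,"yaw":0,"gripper":1},{"x":0,"y":0,"z":2.5,"yaw":0,"gripper":1},{"x":0,"y":0,"z":2.5,"yaw":0,"gripper":1},{"x":0,"y":0,"z":0,"yaw":0,"gripper":1},{"x":0,"y":0,"z":0,"yaw":0,"gripper":1}]'
python3 go.py 447 47 45.5 163.3
```

```text
time_s: 2.73
ee_pos: [446.8, 48.0, 72.0]
ee_rot: [180.0, 0.0, 163.4]
force: [0.4, -0.2, 0.5]
gripper_width: 91.3
t 2.7333 pos [446.8  48.   72. ] [180.    0.  163.4] w 91.3 F [ 0.4 -0.2  0.5]
shift cm [-0.05 -0.09  2.65] yaw units 0.01 rows>= 1.0
```

```bash
python3 -m inch '[{"x":0,"y":-0.1,"z":1.35,"yaw":0,"gripper":1},{"x":0,"y":0,"z":1.3,"yaw":0,"gripper":1},{"x":0,"y":0,"z":0,"yaw":0,"gripper":1},{"x":0,"y":0,"z":0,"yaw":0,"gripper":-1},{"x":0,"y":0,"z":0,"yaw":0,"gripper":-1},{"x":0,"y":0,"z":0,"yaw":0,"gripper":-1},{"x":0,"y":0,"z":0,"yaw":0,"gripper":-1},{"x":0,"y":0,"z":0,"yaw":0,"gripper":-1},{"x":0,"y":0,"z":0,"yaw":0,"gripper":-1},{"x":0,"y":0,"z":0,"yaw":0,"gripper":-1},{"x":0,"y":0,"z":0,"yaw":0,"gripper":-1},{"x":0,"y":0,"z":0,"yaw":0,"gripper":-1}]' 20
python3 go.py 415 315.5 150 164.5
```

```text
time_s: 3.73
ee_pos: [446.1, 46.7, 44.5]
ee_rot: [180.0, -0.0, 163.3]
force: [0.5, 1.2, 1.4]
gripper_width: 43.8
t 3.7333 pos [446.1  46.7  44.5] [180.   -0.  163.3] w 43.8 F [0.5 1.2 1.4]
shift cm [ 10.69  24.86 -10.54] yaw units -0.23 rows>= 9.0
```

```bash
python3 -m inch '[{"x":0,"y":0,"z":-1.5,"yaw":0,"gripper":-1},{"x":0,"y":0,"z":-3,"yaw":0,"gripper":-1},{"x":0,"y":0,"z":-3,"yaw":0,"gripper":-1},{"x":0,"y":0,"z":-2,"yaw":0,"gripper":-1},{"x":0.6,"y":1.3,"z":-0.5,"yaw":-0.2,"gripper":-1},{"x":1.2,"y":2.8,"z":0,"yaw":0,"gripper":-1},{"x":1.2,"y":2.8,"z":0,"yaw":0,"gripper":-1},{"x":1.2,"y":2.8,"z":0,"yaw":0,"gripper":-1},{"x":1.2,"y":2.8,"z":0,"yaw":0,"gripper":-1},{"x":1.2,"y":2.8,"z":0,"yaw":0,"gripper":-1},{"x":1.2,"y":2.8,"z":0,"yaw":0,"gripper":-1},{"x":1.2,"y":2.8,"z":0,"yaw":0,"gripper":-1}]'
python3 -m inch '[{"x":1.2,"y":2.8,"z":0,"yaw":0,"gripper":-1},{"x":0.5,"y":1.2,"z":0,"yaw":0,"gripper":-1},{"x":0,"y":0,"z":0,"yaw":0,"gripper":-1},{"x":0,"y":0,"z":0,"yaw":0,"gripper":-1}]'
python3 go.py 415 315.5 49.5 164.5
```

```text
time_s: 4.73
ee_pos: [415.4, 273.5, 144.1]
ee_rot: [-180.0, -0.0, 164.3]
force: [0.7, 0.1, -1.5]
gripper_width: 43.5
time_s: 5.07
ee_pos: [410.1, 315.0, 143.9]
ee_rot: [-179.9, -0.0, 164.4]
force: [-0.5, 0.2, -1.7]
gripper_width: 43.2
t 5.0667 pos [410.1 315.  143.9] [-179.9   -0.   164.4] w 43.2 F [-0.5  0.2 -1.7]
shift cm [-0.46  0.2   9.44] yaw units -0.01 rows>= 3.0
```

```bash
python3 -m inch '[{"x":-0.5,"y":0.2,"z":2,"yaw":0,"gripper":-1},{"x":0,"y":0,"z":2.5,"yaw":0,"gripper":-1},{"x":0,"y":0,"z":2.3,"yaw":0,"gripper":-1},{"x":0,"y":0,"z":1.5,"yaw":0,"gripper":-1},{"x":0,"y":0,"z":0,"yaw":0,"gripper":-1},{"x":0,"y":0,"z":0,"yaw":0,"gripper":-1}]'
python3 go.py 415 315.5 48.5 164.5
python3 look.py top pics/t1.png 60 220 170 300 4.5
```

```text
time_s: 5.57
ee_pos: [415.8, 314.3, 61.1]
ee_rot: [-179.9, -0.1, 164.3]
force: [0.5, 1.3, -0.5]
gripper_width: 43.5
t 5.5667 pos [415.8 314.3  61.1] [-1.799e+02 -1.000e-01  1.643e+02] w 43.5 F [ 0.5  1.3 -0.5]
shift cm [0.1  0.1  1.26] yaw units -0.05 rows>= 1.0
```

View pics/t1.png

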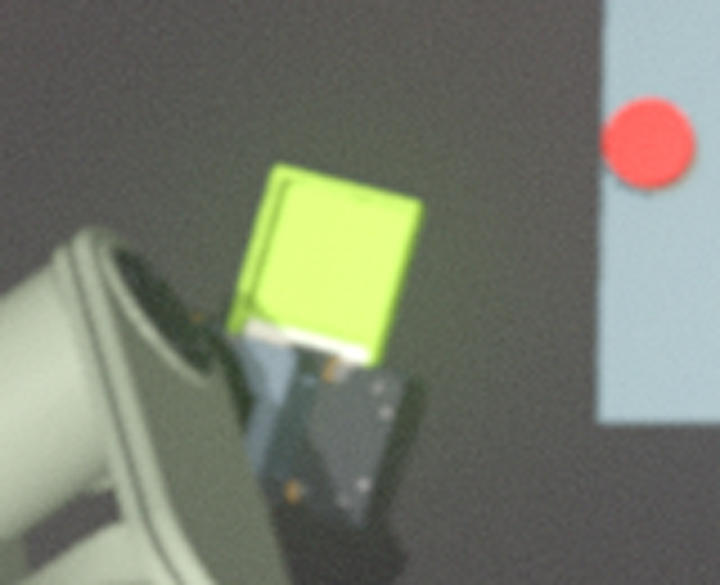

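The gripper (around 330,430) sits over the white-lined bay, square with the tray, and nothing is fouling it. Setting the bottle down.

```bash
python3 -m inch '[{"x":0.1,"y":0.1,"z":0.6,"yaw":0,"gripper":-1},{"x":0,"y":0,"z":0.4,"yaw":0,"gripper":-1},{"x":0,"y":0,"z":0.2,"yaw":0,"gripper":-1},{"x":0,"y":0,"z":0,"yaw":0,"gripper":-1},{"x":0,"y":0,"z":0,"yaw":0,"gripper":-1}]'
python3 go.py 415 315.5 48.5 164.5
```

```text
time_s: 6.03
ee_pos: [415.2, 317.2, 49.6]
ee_rot: [180.0, 0.0, 164.4]
force: [-0.5, 0.5, -1.5]
gripper_width: 43.5
t 6.0333 pos [415.2 317.2  49.6] [180.    0.  164.4] w 43.5 F [-0.5  0.5 -1.5]
shift cm [-0.03 -0.17  0.11] yaw units -0.03 rows>= 1.0
```

```bash
python3 -m inch '[{"x":0,"y":0,"z":0.1,"yaw":0,"gripper":-1},{"x":0,"y":0,"z":0.1,"yaw":0,"gripper":-1},{"x":0,"y":0,"z":0,"yaw":0,"gripper":-1},{"x":0,"y":0,"z":0,"yaw":0,"gripper":-1}]'
python3 -m inch '[{"x":0,"y":0,"z":0,"yaw":0,"gripper":-0.2},{"x":0,"y":0,"z":0,"yaw":0,"gripper":0.2},{"x":0,"y":0,"z":0,"yaw":0,"gripper":1},{"x":0,"y":0,"z":0,"yaw":0,"gripper":1},{"x":0,"y":0,"z":0,"yaw":0,"gripper":1},{"x":0,"y":0,"z":0,"yaw":0,"gripper":1},{"x":0,"y":0,"z":0,"yaw":0,"gripper":1},{"x":0,"y":0,"z":0,"yaw":0,"gripper":1}]'
python3 go.py 415 315.5 180 164.5
```

```text
time_s: 6.37
ee_pos: [415.5, 317.4, 48.5]
ee_rot: [179.9, 0.0, 164.3]
force: [-1.3, -1.0, 6.2]
gripper_width: 43.3
time_s: 7.03
ee_pos: [415.2, 317.2, 47.4]
ee_rot: [180.0, -0.0, 164.3]
force: [-0.5, -0.3, -0.0]
gripper_width: 87.5
t 7.0333 pos [415.2 317.2  47.4] [180.   -0.  164.3] w 87.5 F [-0.5 -0.3 -0. ]
shift cm [ -0.02  -0.17 -13.26] yaw units -0.03 rows>= 4.0
```

```bash
python3 -m inch '[{"x":0,"y":0,"z":-1.5,"yaw":0,"gripper":1},{"x":0,"y":0,"z":-3.5,"yaw":0,"gripper":1},{"x":0,"y":0,"z":-3.5,"yaw":0,"gripper":1},{"x":0,"y":0,"z":-3.5,"yaw":0,"gripper":1},{"x":0,"y":0,"z":-2,"yaw":0,"gripper":1},{"x":0,"y":0,"z":0,"yaw":0,"gripper":1},{"x":0,"y":0,"z":0,"yaw":0,"gripper":1}]'
python3 go.py 546.4 -112 150 164.5
```

```text
time_s: 7.62
ee_pos: [415.5, 317.4, 188.4]
ee_rot: [179.9, 0.1, 164.3]
force: [0.4, 0.5, -0.2]
gripper_width: 91.0
t 7.6167 pos [415.5 317.4 188.4] [1.799e+02 1.000e-01 1.643e+02] w 91.0 F [ 0.4  0.5 -0.2]
shift cm [-24.18 -37.82   3.8 ] yaw units -0.03 rows>= 13.0
```

13 rows at (-1.86,-2.91), then a look from the side.

```bash
python3 -m inch '[{"x":-1.86,"y":-2.91,"z":0,"yaw":0,"gripper":1},{"x":-1.86,"y":-2.91,"z":0,"yaw":0,"gripper":1},{"x":-1.86,"y":-2.91,"z":0,"yaw":0,"gripper":1},{"x":-1.86,"y":-2.91,"z":0,"yaw":0,"gripper":1},{"x":-1.86,"y":-2.91,"z":0,"yaw":0,"gripper":1},{"x":-1.86,"y":-2.91,"z":0,"yaw":0,"gripper":1},{"x":-1.86,"y":-2.91,"z":0,"yaw":0,"gripper":1},{"x":-1.86,"y":-2.91,"z":0,"yaw":0,"gripper":1},{"x":-1.86,"y":-2.91,"z":0,"yaw":0,"gripper":1},{"x":-1.86,"y":-2.91,"z":0,"yaw":0,"gripper":1},{"x":-1.86,"y":-2.91,"z":0,"yaw":0,"gripper":1},{"x":-1.86,"y":-2.91,"z":0,"yaw":0,"gripper":1}]'
python3 -m inch '[{"x":-1.86,"y":-2.91,"z":0,"yaw":0,"gripper":1},{"x":0,"y":0,"z":2.5,"yaw":0,"gripper":1},{"x":0,"y":0,"z":2.5,"yaw":0,"gripper":1},{"x":0,"y":0,"z":2,"yaw":0,"gripper":1},{"x":0,"y":0,"z":0,"yaw":0,"gripper":1},{"x":0,"y":0,"z":0,"yaw":0,"gripper":1},{"x":0,"y":0,"z":0,"yaw":0,"gripper":1}]'
python3 go.py 546.4 -112 45 164.5
python3 look.py side pics/s2.png 190 390 90 240 3.5
```

```text
time_s: 8.62
ee_pos: [534.9, -80.9, 185.2]
ee_rot: [-180.0, -0.2, 164.3]
force: [0.6, 0.5, 0.1]
gripper_width: 90.8
time_s: 9.2
ee_pos: [546.1, -112.3, 117.5]
ee_rot: [180.0, -0.0, 164.4]
force: [0.2, -1.1, 0.5]
gripper_width: 91.3
t 9.2 pos [ 546.1 -112.3  117.5] [180.   -0.  164.4] w 91.3 F [ 0.2 -1.1  0.5]
shift cm [-0.02  0.04  7.25] yaw units -0.03 rows>= 3.0
```

View pics/s2.png

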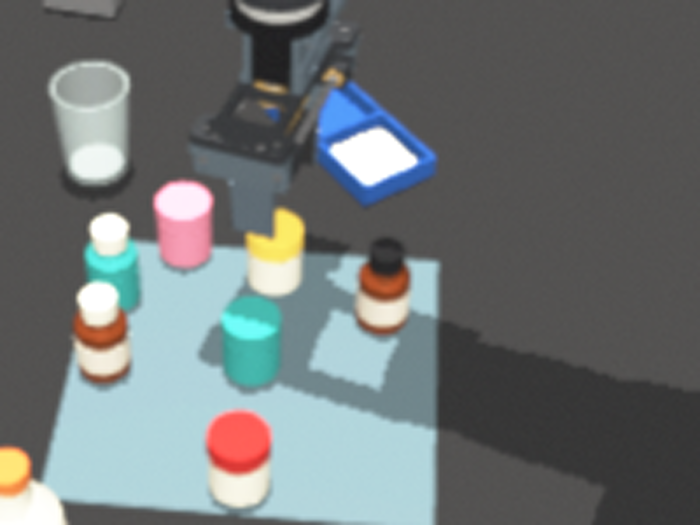

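The gripper is over the yellow-lidded pot (275,240), the near finger at (255,215) is set to drop between it and the turquoise pot, and pink and black-capped are clear.

```bash
python3 -m inch '[{"x":0,"y":0,"z":2,"yaw":0,"gripper":1},{"x":0,"y":0,"z":2,"yaw":0,"gripper":1},{"x":0,"y":0,"z":2,"yaw":0,"gripper":1},{"x":0,"y":0,"z":1.2,"yaw":0,"gripper":1},{"x":0,"y":0,"z":0,"yaw":0,"gripper":1},{"x":0,"y":0,"z":0,"yaw":0,"gripper":1}]'
python3 -m inch '[{"x":0,"y":0,"z":0,"yaw":0,"gripper":-1},{"x":0,"y":0,"z":0,"yaw":0,"gripper":-1},{"x":0,"y":0,"z":0,"yaw":0,"gripper":-1},{"x":0,"y":0,"z":0,"yaw":0,"gripper":-1},{"x":0,"y":0,"z":0,"yaw":0,"gripper":-1},{"x":0,"y":0,"z":0,"yaw":0,"gripper":-1},{"x":0,"y":0,"z":0,"yaw":0,"gripper":-1},{"x":0,"y":0,"z":0,"yaw":0,"gripper":-1},{"x":0,"y":0,"z":0,"yaw":0,"gripper":-1}]'
python3 go.py 492 294.7 185 164.5
```

```text
time_s: 9.75
ee_pos: [546.5, -112.3, 46.2]
ee_rot: [180.0, 0.1, 164.4]
force: [-0.5, -0.2, 0.7]
gripper_width: 90.8
time_s: 10.5
ee_pos: [545.9, -112.4, 45.6]
ee_rot: [180.0, 0.0, 164.3]
force: [-1.1, 0.4, 2.0]
gripper_width: 47.8
t 10.5 pos [ 545.9 -112.4   45.6] [180.    0.  164.3] w 47.8 F [-1.1  0.4  2. ]
shift cm [ 16.18  37.74 -13.94] yaw units -0.03 rows>= 13.0
```

```bash
python3 -m inch '[{"x":0,"y":0,"z":-1.5,"yaw":0,"gripper":-1},{"x":0,"y":0,"z":-3.5,"yaw":0,"gripper":-1},{"x":0,"y":0,"z":-3.5,"yaw":0,"gripper":-1},{"x":0,"y":0,"z":-3.5,"yaw":0,"gripper":-1},{"x":0,"y":0,"z":-2,"yaw":0,"gripper":-1},{"x":1.24,"y":2.9,"z":0,"yaw":0,"gripper":-1},{"x":1.24,"y":2.9,"z":0,"yaw":0,"gripper":-1},{"x":1.24,"y":2.9,"z":0,"yaw":0,"gripper":-1},{"x":1.24,"y":2.9,"z":0,"yaw":0,"gripper":-1},{"x":1.24,"y":2.9,"z":0,"yaw":0,"gripper":-1},{"x":1.24,"y":2.9,"z":0,"yaw":0,"gripper":-1},{"x":1.24,"y":2.9,"z":0,"yaw":0,"gripper":-1}]'
python3 -m inch '[{"x":1.24,"y":2.9,"z":0,"yaw":0,"gripper":-1},{"x":1.24,"y":2.9,"z":0,"yaw":0,"gripper":-1},{"x":1.24,"y":2.9,"z":0,"yaw":0,"gripper":-1},{"x":1.24,"y":2.9,"z":0,"yaw":0,"gripper":-1},{"x":1.24,"y":2.9,"z":0,"yaw":0,"gripper":-1},{"x":1.24,"y":2.9,"z":0,"yaw":0,"gripper":-1},{"x":0,"y":0,"z":0,"yaw":0,"gripper":-1},{"x":0,"y":0,"z":0,"yaw":0,"gripper":-1},{"x":0,"y":0,"z":0,"yaw":0,"gripper":-1}]'
python3 go.py 492 294.7 60 164.5
python3 look.py top pics/t2.png 60 220 170 300 4.5
```

```text
time_s: 11.5
ee_pos: [516.4, 107.9, 185.1]
ee_rot: [-180.0, -0.0, 164.3]
force: [1.1, -0.9, -0.4]
gripper_width: 47.7
time_s: 12.25
ee_pos: [492.1, 293.6, 185.0]
ee_rot: [-179.9, -0.0, 164.4]
force: [-0.2, -0.7, -1.3]
gripper_width: 47.5
t 12.25 pos [492.1 293.6 185. ] [-179.9   -0.   164.4] w 47.5 F [-0.2 -0.7 -1.3]
shift cm [ 0.03  0.12 12.5 ] yaw units -0.03 rows>= 4.0
```

View pics/t2.png

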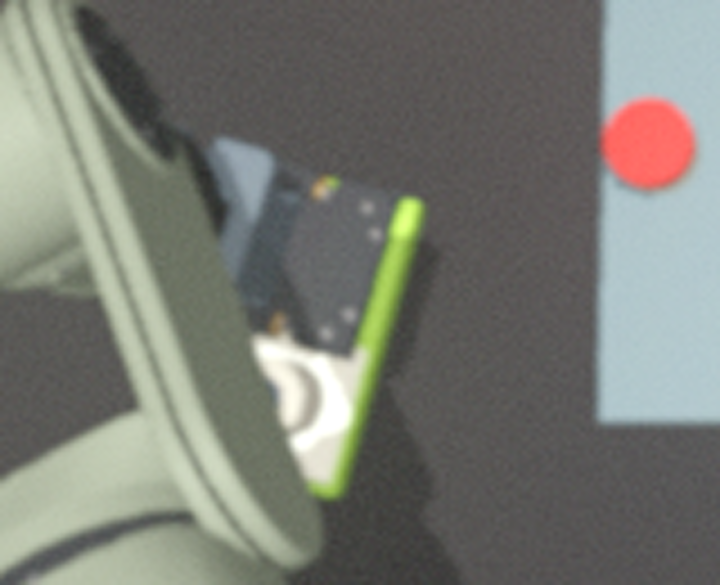

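The white bottle stands in its bay (300,400), and the gripper is over the bare bay. Descending.

```bash
python3 -m inch '[{"x":0,"y":0.1,"z":2,"yaw":0,"gripper":-1},{"x":0,"y":0,"z":3,"yaw":0,"gripper":-1},{"x":0,"y":0,"z":3,"yaw":0,"gripper":-1},{"x":0,"y":0,"z":2.5,"yaw":0,"gripper":-1},{"x":0,"y":0,"z":1.5,"yaw":0,"gripper":-1},{"x":0,"y":0,"z":0.7,"yaw":0,"gripper":-1},{"x":0,"y":0,"z":0.4,"yaw":0,"gripper":-1},{"x":0,"y":0,"z":0,"yaw":0,"gripper":-1},{"x":0,"y":0,"z":0,"yaw":0,"gripper":-1}]'
python3 go.py 492 294.7 49.6 164.5
```

```text
time_s: 13.05
ee_pos: [493.6, 295.1, 55.5]
ee_rot: [179.9, 0.1, 164.3]
force: [0.7, -0.0, -0.8]
gripper_width: 47.7
t 13.05 pos [493.6 295.1  55.5] [1.799e+02 1.000e-01 1.643e+02] w 47.7 F [ 0.7 -0.  -0.8]
shift cm [ 0.14 -0.08  0.59] yaw units -0.04 rows>= 1.0
```

```bash
python3 -m inch '[{"x":0.1,"y":0,"z":0.3,"yaw":0,"gripper":-1},{"x":0,"y":0,"z":0.2,"yaw":0,"gripper":-1},{"x":0,"y":0,"z":0.1,"yaw":0,"gripper":-1},{"x":0,"y":0,"z":0.1,"yaw":0,"gripper":-1},{"x":0,"y":0,"z":0,"yaw":0,"gripper":-1},{"x":0,"y":0,"z":0,"yaw":0,"gripper":-1}]'
```

```text
time_s: 13.55
ee_pos: [492.1, 295.6, 49.5]
ee_rot: [179.9, 0.1, 164.4]
force: [-1.0, -1.6, 9.9]
gripper_width: 47.3
```

On the floor (9.9 N). Release and lift.

```bash
python3 -m inch '[{"x":0,"y":0,"z":0,"yaw":0,"gripper":-0.1},{"x":0,"y":0,"z":0,"yaw":0,"gripper":0.3},{"x":0,"y":0,"z":0,"yaw":0,"gripper":1},{"x":0,"y":0,"z":0,"yaw":0,"gripper":1},{"x":0,"y":0,"z":0,"yaw":0,"gripper":1},{"x":0,"y":0,"z":0,"yaw":0,"gripper":1},{"x":0,"y":0,"z":0,"yaw":0,"gripper":1},{"x":0,"y":0,"z":0,"yaw":0,"gripper":1}]'
python3 -m inch '[{"x":0,"y":0,"z":-1.5,"yaw":0,"gripper":1},{"x":0,"y":0,"z":-3.5,"yaw":0,"gripper":1},{"x":0,"y":0,"z":-3.5,"yaw":0,"gripper":1},{"x":0,"y":0,"z":-3.5,"yaw":0,"gripper":1},{"x":0,"y":0,"z":-2,"yaw":0,"gripper":1},{"x":0,"y":0,"z":0,"yaw":0,"gripper":1},{"x":0,"y":0,"z":0,"yaw":0,"gripper":1}]'
python3 go.py 552.3 115 185 128
```

```text
time_s: 14.22
ee_pos: [491.8, 295.4, 47.3]
ee_rot: [-180.0, -0.0, 164.3]
force: [0.6, -0.6, 0.4]
gripper_width: 90.0
time_s: 14.8
ee_pos: [492.2, 295.6, 188.5]
ee_rot: [179.9, 0.1, 164.3]
force: [-0.5, 0.2, -0.6]
gripper_width: 91.2
t 14.8 pos [492.2 295.6 188.5] [1.799e+02 1.000e-01 1.643e+02] w 91.2 F [-0.5  0.2 -0.6]
shift cm [-10.67 -15.76   0.34] yaw units 7.27 rows>= 8.0
```

```bash
python3 -m inch '[{"x":-1.78,"y":-2.63,"z":0,"yaw":0,"gripper":1},{"x":-1.78,"y":-2.63,"z":0,"yaw":0,"gripper":1},{"x":-1.78,"y":-2.63,"z":0,"yaw":0,"gripper":1},{"x":-1.78,"y":-2.63,"z":0,"yaw":0,"gripper":1},{"x":-1.78,"y":-2.63,"z":0,"yaw":0,"gripper":1},{"x":-1.78,"y":-2.63,"z":0,"yaw":0,"gripper":1},{"x":0,"y":0,"z":0,"yaw":1,"gripper":1},{"x":0,"y":0,"z":0,"yaw":1,"gripper":1},{"x":0,"y":0,"z":0,"yaw":1,"gripper":1},{"x":0,"y":0,"z":0,"yaw":1,"gripper":1},{"x":0,"y":0,"z":0,"yaw":1,"gripper":1},{"x":0,"y":0,"z":0,"yaw":1,"gripper":1}]'
python3 -m inch '[{"x":0,"y":0,"z":0,"yaw":1,"gripper":1},{"x":0,"y":0,"z":2.2,"yaw":0.27,"gripper":1},{"x":0,"y":0,"z":2.2,"yaw":0,"gripper":1},{"x":0,"y":0,"z":2.2,"yaw":0,"gripper":1},{"x":0,"y":0,"z":0,"yaw":0,"gripper":1},{"x":0,"y":0,"z":0,"yaw":0,"gripper":1},{"x":0,"y":0,"z":0,"yaw":0,"gripper":1}]'
python3 go.py 552.3 115 45 128
python3 look.py side pics/s3.png 190 390 120 270 3.5
```

```text
time_s: 15.8
ee_pos: [550.8, 114.3, 185.0]
ee_rot: [-179.8, -0.1, 134.1]
force: [-0.0, 0.2, -1.1]
gripper_width: 91.3
time_s: 16.38
ee_pos: [552.2, 114.6, 121.5]
ee_rot: [-180.0, -0.0, 128.0]
force: [0.7, -0.2, 0.5]
gripper_width: 91.2
t 16.3833 pos [552.2 114.6 121.5] [-180.   -0.  128.] w 91.2 F [ 0.7 -0.2  0.5]
shift cm [0.02 0.03 7.65] yaw units -0.0 rows>= 3.0
```

View pics/s3.png

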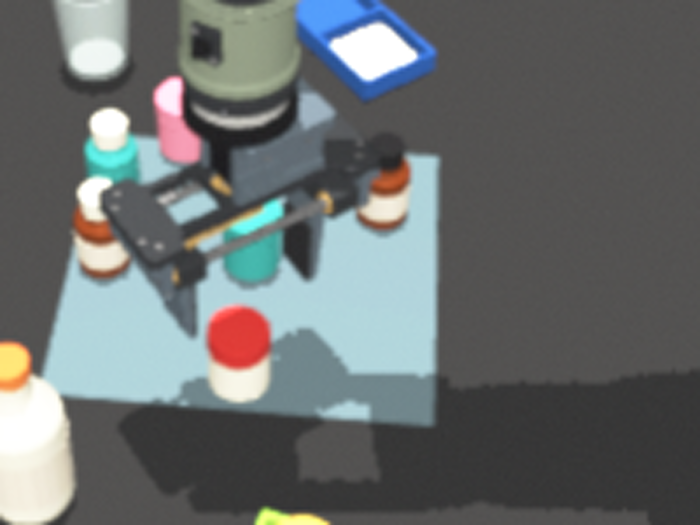

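The fingers straddle the red pot (240,350) diagonally, tips at (192,335) and (310,278), with everything else clear. Grasping it.

```bash
python3 -m inch '[{"x":0,"y":0,"z":2,"yaw":0,"gripper":1},{"x":0,"y":0,"z":2.2,"yaw":0,"gripper":1},{"x":0,"y":0,"z":2.2,"yaw":0,"gripper":1},{"x":0,"y":0,"z":1.2,"yaw":0,"gripper":1},{"x":0,"y":0,"z":0,"yaw":0,"gripper":1},{"x":0,"y":0,"z":0,"yaw":0,"gripper":1}]'
python3 -m inch '[{"x":0,"y":0,"z":0,"yaw":0,"gripper":-1},{"x":0,"y":0,"z":0,"yaw":0,"gripper":-1},{"x":0,"y":0,"z":0,"yaw":0,"gripper":-1},{"x":0,"y":0,"z":0,"yaw":0,"gripper":-1},{"x":0,"y":0,"z":0,"yaw":0,"gripper":-1},{"x":0,"y":0,"z":0,"yaw":0,"gripper":-1},{"x":0,"y":0,"z":0,"yaw":0,"gripper":-1},{"x":0,"y":0,"z":0,"yaw":0,"gripper":-1},{"x":0,"y":0,"z":0,"yaw":0,"gripper":-1}]'
python3 go.py 515.7 -331.4 185 128
```

```text
time_s: 16.93
ee_pos: [552.6, 114.7, 46.1]
ee_rot: [179.9, 0.0, 128.0]
force: [0.7, 0.2, -0.1]
gripper_width: 91.0
time_s: 17.68
ee_pos: [552.3, 114.7, 45.6]
ee_rot: [180.0, 0.0, 128.0]
force: [-0.2, 0.1, 1.5]
gripper_width: 47.8
t 17.6833 pos [552.3 114.7  45.6] [180.   0. 128.] w 47.8 F [-0.2  0.1  1.5]
shift cm [-32.91 -30.33 -13.95] yaw units -0.0 rows>= 14.0
```

```bash
python3 -m inch '[{"x":0,"y":0,"z":-1.5,"yaw":0,"gripper":-1},{"x":0,"y":0,"z":-3.5,"yaw":0,"gripper":-1},{"x":0,"y":0,"z":-3.5,"yaw":0,"gripper":-1},{"x":0,"y":0,"z":-3.5,"yaw":0,"gripper":-1},{"x":0,"y":0,"z":-2,"yaw":0,"gripper":-1},{"x":-2.35,"y":-2.17,"z":0,"yaw":0,"gripper":-1},{"x":-2.35,"y":-2.17,"z":0,"yaw":0,"gripper":-1},{"x":-2.35,"y":-2.17,"z":0,"yaw":0,"gripper":-1},{"x":-2.35,"y":-2.17,"z":0,"yaw":0,"gripper":-1},{"x":-2.35,"y":-2.17,"z":0,"yaw":0,"gripper":-1},{"x":-2.35,"y":-2.17,"z":0,"yaw":0,"gripper":-1},{"x":-2.35,"y":-2.17,"z":0,"yaw":0,"gripper":-1}]'
python3 -m inch '[{"x":-2.35,"y":-2.17,"z":0,"yaw":0,"gripper":-1},{"x":-2.35,"y":-2.17,"z":0,"yaw":0,"gripper":-1},{"x":-2.35,"y":-2.17,"z":0,"yaw":0,"gripper":-1},{"x":-2.35,"y":-2.17,"z":0,"yaw":0,"gripper":-1},{"x":-2.35,"y":-2.17,"z":0,"yaw":0,"gripper":-1},{"x":-2.35,"y":-2.17,"z":0,"yaw":0,"gripper":-1},{"x":-2.35,"y":-2.17,"z":0,"yaw":0,"gripper":-1},{"x":0,"y":0,"z":0,"yaw":0,"gripper":-1},{"x":0,"y":0,"z":0,"yaw":0,"gripper":-1},{"x":0,"y":0,"z":0,"yaw":0,"gripper":-1}]'
python3 go.py 515.7 -331.4 49.6 128
python3 look.py top pics/t3.png 300 460 160 290 4.5
```

```text
time_s: 18.68
ee_pos: [532.7, -110.0, 185.0]
ee_rot: [-180.0, -0.0, 128.0]
force: [-0.1, -0.6, -0.7]
gripper_width: 47.7
time_s: 19.52
ee_pos: [514.6, -331.1, 184.7]
ee_rot: [-180.0, -0.1, 128.0]
force: [-0.6, 0.4, -1.4]
gripper_width: 47.8
t 19.5167 pos [ 514.6 -331.1  184.7] [-1.80e+02 -1.00e-01  1.28e+02] w 47.8 F [-0.6  0.4 -1.4]
shift cm [-0.11  0.07 13.51] yaw units -0.01 rows>= 4.0
```

View pics/t3.png

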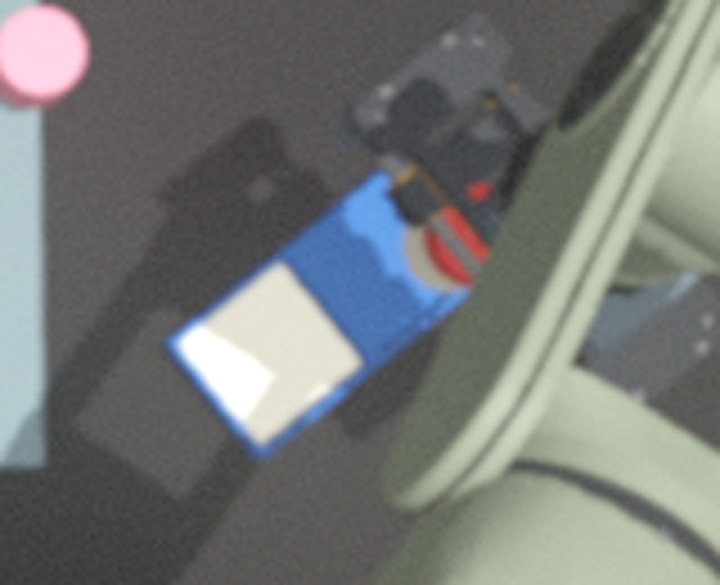

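The red pot (455,245) is held level over the bare blue bay. The offset is the parallax of its height. Descending.

```bash
python3 -m inch '[{"x":-0.1,"y":0.1,"z":2,"yaw":0,"gripper":-1},{"x":0,"y":0,"z":3,"yaw":0,"gripper":-1},{"x":0,"y":0,"z":3,"yaw":0,"gripper":-1},{"x":0,"y":0,"z":2.5,"yaw":0,"gripper":-1},{"x":0,"y":0,"z":1.5,"yaw":0,"gripper":-1},{"x":0,"y":0,"z":0.7,"yaw":0,"gripper":-1},{"x":0,"y":0,"z":0.3,"yaw":0,"gripper":-1},{"x":0,"y":0,"z":0,"yaw":0,"gripper":-1},{"x":0,"y":0,"z":0,"yaw":0,"gripper":-1}]'
python3 go.py 515.7 -331.4 49.6 128
```

```text
time_s: 20.32
ee_pos: [517.4, -331.9, 56.6]
ee_rot: [180.0, 0.1, 128.0]
force: [0.3, 0.3, 0.2]
gripper_width: 47.3
t 20.3167 pos [ 517.4 -331.9   56.6] [1.80e+02 1.00e-01 1.28e+02] w 47.3 F [0.3 0.3 0.2]
shift cm [ 0.14 -0.1   0.7 ] yaw units 0.01 rows>= 1.0
```

```bash
python3 -m inch '[{"x":0,"y":0,"z":0.4,"yaw":0,"gripper":-1},{"x":0,"y":0,"z":0.2,"yaw":0,"gripper":-1},{"x":0,"y":0,"z":0.1,"yaw":0,"gripper":-1},{"x":0,"y":0,"z":0.1,"yaw":0,"gripper":-1},{"x":0,"y":0,"z":0,"yaw":0,"gripper":-1},{"x":0,"y":0,"z":0,"yaw":0,"gripper":-1}]'
```

```text
time_s: 20.82
ee_pos: [516.9, -332.1, 49.6]
ee_rot: [180.0, 0.1, 128.0]
force: [-1.4, 2.6, 9.6]
gripper_width: 47.7
```

Seated (9.6 N). Release, lift.

```bash
python3 -m inch '[{"x":0,"y":0,"z":0,"yaw":0,"gripper":-0.1},{"x":0,"y":0,"z":0,"yaw":0,"gripper":0.3},{"x":0,"y":0,"z":0,"yaw":0,"gripper":1},{"x":0,"y":0,"z":0,"yaw":0,"gripper":1},{"x":0,"y":0,"z":0,"yaw":0,"gripper":1},{"x":0,"y":0,"z":0,"yaw":0,"gripper":1},{"x":0,"y":0,"z":0,"yaw":0,"gripper":1},{"x":0,"y":0,"z":0,"yaw":0,"gripper":1}]'
python3 -m inch '[{"x":0,"y":0,"z":-1.5,"yaw":0,"gripper":1},{"x":0,"y":0,"z":-3.5,"yaw":0,"gripper":1},{"x":0,"y":0,"z":-3.5,"yaw":0,"gripper":1},{"x":0,"y":0,"z":-3.5,"yaw":0,"gripper":1},{"x":0,"y":0,"z":-2,"yaw":0,"gripper":1},{"x":0,"y":0,"z":0,"yaw":0,"gripper":1},{"x":0,"y":0,"z":0,"yaw":0,"gripper":1}]'
python3 go.py 676.6 4.6 185 128
```

```text
time_s: 21.48
ee_pos: [516.4, -331.8, 47.2]
ee_rot: [-180.0, -0.0, 128.0]
force: [0.3, -0.2, 0.5]
gripper_width: 90.0
time_s: 22.07
ee_pos: [516.8, -332.1, 188.5]
ee_rot: [179.9, 0.1, 128.0]
force: [0.4, -0.3, -0.1]
gripper_width: 91.5
t 22.0667 pos [ 516.8 -332.1  188.5] [1.799e+02 1.000e-01 1.280e+02] w 91.5 F [ 0.4 -0.3 -0.1]
shift cm [16.7  33.31  0.34] yaw units -0.0 rows>= 11.0
```

```bash
python3 -m inch '[{"x":1.52,"y":3.03,"z":0,"yaw":0,"gripper":1},{"x":1.52,"y":3.03,"z":0,"yaw":0,"gripper":1},{"x":1.52,"y":3.03,"z":0,"yaw":0,"gripper":1},{"x":1.52,"y":3.03,"z":0,"yaw":0,"gripper":1},{"x":1.52,"y":3.03,"z":0,"yaw":0,"gripper":1},{"x":1.52,"y":3.03,"z":0,"yaw":0,"gripper":1},{"x":1.52,"y":3.03,"z":0,"yaw":0,"gripper":1},{"x":1.52,"y":3.03,"z":0,"yaw":0,"gripper":1},{"x":1.52,"y":3.03,"z":0,"yaw":0,"gripper":1},{"x":1.52,"y":3.03,"z":0,"yaw":0,"gripper":1},{"x":1.52,"y":3.03,"z":0,"yaw":0,"gripper":1}]'
python3 -m inch '[{"x":0,"y":0,"z":0,"yaw":0,"gripper":1},{"x":0,"y":0,"z":2.5,"yaw":0,"gripper":1},{"x":0,"y":0,"z":2.5,"yaw":0,"gripper":1},{"x":0,"y":0,"z":1,"yaw":0,"gripper":1},{"x":0,"y":0,"z":0,"yaw":0,"gripper":1},{"x":0,"y":0,"z":0,"yaw":0,"gripper":1},{"x":0,"y":0,"z":0,"yaw":0,"gripper":1}]'
python3 go.py 676.6 4.6 45 128
python3 look.py side pics/s4.png 180 380 80 230 3.5
```

```text
time_s: 22.98
ee_pos: [675.6, 6.7, 184.8]
ee_rot: [-179.8, -0.2, 128.0]
force: [0.4, 0.3, 0.2]
gripper_width: 91.1
time_s: 23.57
ee_pos: [676.9, 4.7, 128.3]
ee_rot: [179.9, 0.1, 128.0]
force: [-0.7, 0.5, 0.1]
gripper_width: 91.0
t 23.5667 pos [676.9   4.7 128.3] [1.799e+02 1.000e-01 1.280e+02] w 91.0 F [-0.7  0.5  0.1]
shift cm [ 0.02 -0.04  8.33] yaw units -0.01 rows>= 3.0
```

View pics/s4.png

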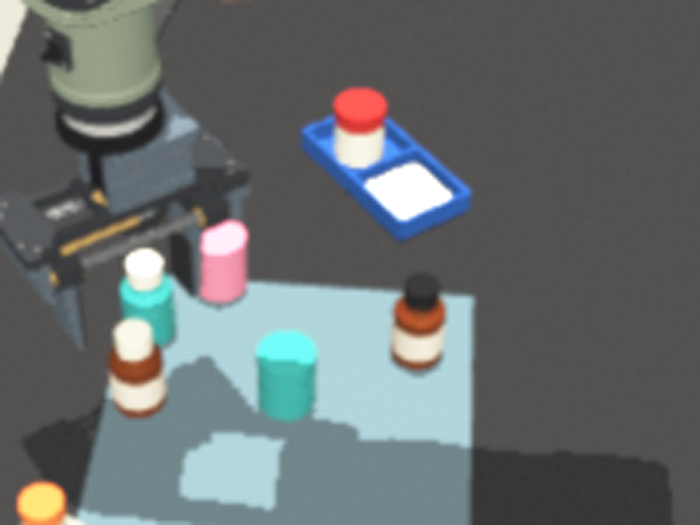

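The red pot stands in the blue tray's bare bay (360,130). The finger tips at (80,345) and (190,295) straddle the amber/white-cap bottle (135,370), and the turquoise bottle is clear.

```bash
python3 -m inch '[{"x":0,"y":0,"z":2,"yaw":0,"gripper":1},{"x":0,"y":0,"z":2.2,"yaw":0,"gripper":1},{"x":0,"y":0,"z":2.2,"yaw":0,"gripper":1},{"x":0,"y":0,"z":1.8,"yaw":0,"gripper":1},{"x":0,"y":0,"z":0,"yaw":0,"gripper":1},{"x":0,"y":0,"z":0,"yaw":0,"gripper":1}]'
python3 -m inch '[{"x":0,"y":0,"z":0,"yaw":0,"gripper":-1},{"x":0,"y":0,"z":0,"yaw":0,"gripper":-1},{"x":0,"y":0,"z":0,"yaw":0,"gripper":-1},{"x":0,"y":0,"z":0,"yaw":0,"gripper":-1},{"x":0,"y":0,"z":0,"yaw":0,"gripper":-1},{"x":0,"y":0,"z":0,"yaw":0,"gripper":-1},{"x":0,"y":0,"z":0,"yaw":0,"gripper":-1},{"x":0,"y":0,"z":0,"yaw":0,"gripper":-1},{"x":0,"y":0,"z":0,"yaw":0,"gripper":-1}]'
python3 go.py 466.5 -269 185 128
```

```text
time_s: 24.12
ee_pos: [676.5, 4.9, 45.9]
ee_rot: [180.0, 0.0, 128.0]
force: [-0.1, -0.4, 0.1]
gripper_width: 91.3
time_s: 24.87
ee_pos: [676.2, 5.1, 45.5]
ee_rot: [-180.0, -0.0, 128.0]
force: [-0.6, 0.4, 1.9]
gripper_width: 43.5
t 24.8667 pos [676.2   5.1  45.5] [-180.   -0.  128.] w 43.5 F [-0.6  0.4  1.9]
shift cm [ -8.69 -33.4  -13.95] yaw units -0.0 rows>= 11.0
```

```bash
python3 -m inch '[{"x":0,"y":0,"z":-1.5,"yaw":0,"gripper":-1},{"x":0,"y":0,"z":-3.5,"yaw":0,"gripper":-1},{"x":0,"y":0,"z":-3.5,"yaw":0,"gripper":-1},{"x":0,"y":0,"z":-3.5,"yaw":0,"gripper":-1},{"x":0,"y":0,"z":-2,"yaw":0,"gripper":-1},{"x":-0.79,"y":-3.04,"z":0,"yaw":0,"gripper":-1},{"x":-0.79,"y":-3.04,"z":0,"yaw":0,"gripper":-1},{"x":-0.79,"y":-3.04,"z":0,"yaw":0,"gripper":-1},{"x":-0.79,"y":-3.04,"z":0,"yaw":0,"gripper":-1},{"x":-0.79,"y":-3.04,"z":0,"yaw":0,"gripper":-1},{"x":-0.79,"y":-3.04,"z":0,"yaw":0,"gripper":-1},{"x":-0.79,"y":-3.04,"z":0,"yaw":0,"gripper":-1}]'
python3 -m inch '[{"x":-0.79,"y":-3.04,"z":0,"yaw":0,"gripper":-1},{"x":-0.79,"y":-3.04,"z":0,"yaw":0,"gripper":-1},{"x":-0.79,"y":-3.04,"z":0,"yaw":0,"gripper":-1},{"x":-0.79,"y":-3.04,"z":0,"yaw":0,"gripper":-1},{"x":0,"y":0,"z":0,"yaw":0,"gripper":-1},{"x":0,"y":0,"z":0,"yaw":0,"gripper":-1},{"x":0,"y":0,"z":0,"yaw":0,"gripper":-1}]'
python3 go.py 466.5 -269 49.5 128
```

```text
time_s: 25.87
ee_pos: [541.3, -170.4, 185.1]
ee_rot: [-180.0, -0.0, 128.0]
force: [-0.8, -0.6, -1.3]
gripper_width: 43.3
time_s: 26.45
ee_pos: [466.4, -268.9, 185.3]
ee_rot: [180.0, -0.0, 128.0]
force: [-0.4, 0.0, -1.6]
gripper_width: 43.5
t 26.45 pos [ 466.4 -268.9  185.3] [180.  -0. 128.] w 43.5 F [-0.4  0.  -1.6]
shift cm [-0.02 -0.   13.58] yaw units -0.01 rows>= 4.0
```

```bash
python3 -m inch '[{"x":0,"y":0,"z":2,"yaw":0,"gripper":-1},{"x":0,"y":0,"z":3,"yaw":0,"gripper":-1},{"x":0,"y":0,"z":3,"yaw":0,"gripper":-1},{"x":0,"y":0,"z":2.5,"yaw":0,"gripper":-1},{"x":0,"y":0,"z":1.5,"yaw":0,"gripper":-1},{"x":0,"y":0,"z":0.7,"yaw":0,"gripper":-1},{"x":0,"y":0,"z":0.3,"yaw":0,"gripper":-1},{"x":0,"y":0,"z":0,"yaw":0,"gripper":-1},{"x":0,"y":0,"z":0,"yaw":0,"gripper":-1}]'
python3 go.py 466.5 -269 49.5 128
python3 look.py side pics/s5.png 210 410 60 210 3.5
```

```text
time_s: 27.2
ee_pos: [467.2, -269.3, 56.3]
ee_rot: [180.0, 0.1, 128.0]
force: [0.2, -0.1, -0.9]
gripper_width: 43.4
t 27.2 pos [ 467.2 -269.3   56.3] [1.80e+02 1.00e-01 1.28e+02] w 43.4 F [ 0.2 -0.1 -0.9]
shift cm [ 0.07 -0.04  0.68] yaw units 0.01 rows>= 1.0
```

View pics/s5.png

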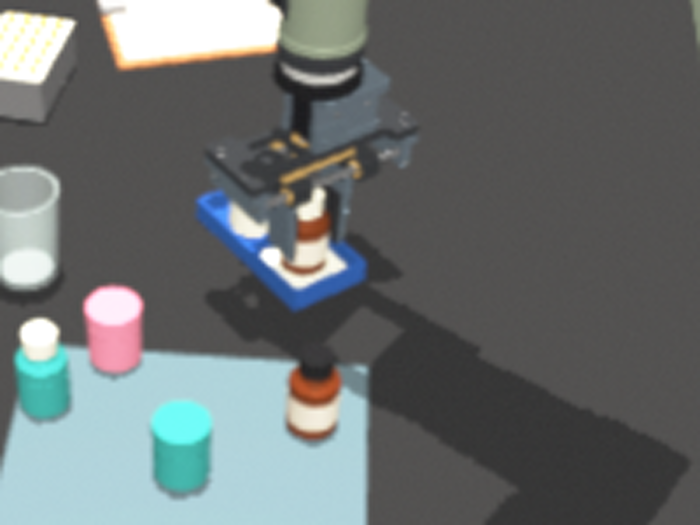

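The amber bottle (307,240) is centred over the white-lined bay, clear of the red pot. Setting it down.

```bash
python3 -m inch '[{"x":0,"y":0,"z":0.4,"yaw":0,"gripper":-1},{"x":0,"y":0,"z":0.2,"yaw":0,"gripper":-1},{"x":0,"y":0,"z":0.1,"yaw":0,"gripper":-1},{"x":0,"y":0,"z":0.1,"yaw":0,"gripper":-1},{"x":0,"y":0,"z":0,"yaw":0,"gripper":-1},{"x":0,"y":0,"z":0,"yaw":0,"gripper":-1}]'
```

```text
time_s: 27.75
ee_pos: [466.5, -269.4, 49.4]
ee_rot: [180.0, 0.1, 128.0]
force: [-2.4, 2.5, 12.8]
gripper_width: 43.6
```

```bash
python3 -m inch '[{"x":0,"y":0,"z":0,"yaw":0,"gripper":-0.2},{"x":0,"y":0,"z":0,"yaw":0,"gripper":0.2},{"x":0,"y":0,"z":0,"yaw":0,"gripper":1},{"x":0,"y":0,"z":0,"yaw":0,"gripper":1},{"x":0,"y":0,"z":0,"yaw":0,"gripper":1},{"x":0,"y":0,"z":0,"yaw":0,"gripper":1},{"x":0,"y":0,"z":0,"yaw":0,"gripper":1},{"x":0,"y":0,"z":0,"yaw":0,"gripper":1}]'
python3 -m inch '[{"x":0,"y":0,"z":-1.5,"yaw":0,"gripper":1},{"x":0,"y":0,"z":-3.5,"yaw":0,"gripper":1},{"x":0,"y":0,"z":-3.5,"yaw":0,"gripper":1},{"x":0,"y":0,"z":-3.5,"yaw":0,"gripper":1},{"x":0,"y":0,"z":-3.5,"yaw":0,"gripper":1},{"x":0,"y":0,"z":-2.5,"yaw":0,"gripper":1},{"x":0,"y":0,"z":0,"yaw":0,"gripper":1},{"x":0,"y":0,"z":0,"yaw":0,"gripper":1}]'
python3 go.py 420 20 230 128
```

```text
time_s: 28.42
ee_pos: [466.1, -269.2, 47.2]
ee_rot: [-180.0, -0.0, 128.0]
force: [0.4, 0.1, -0.5]
gripper_width: 87.1
time_s: 29.08
ee_pos: [466.7, -269.5, 228.8]
ee_rot: [179.9, 0.2, 128.0]
force: [-0.1, -0.5, 0.0]
gripper_width: 91.2
t 29.0833 pos [ 466.7 -269.5  228.8] [179.9   0.2 128. ] w 91.2 F [-0.1 -0.5  0. ]
shift cm [25.69 14.14 -0.18] yaw units -0.0 rows>= 9.0
```

```bash
python3 -m inch '[{"x":2.85,"y":1.57,"z":0,"yaw":0,"gripper":1},{"x":2.85,"y":1.57,"z":0,"yaw":0,"gripper":1},{"x":2.85,"y":1.57,"z":0,"yaw":0,"gripper":1},{"x":2.85,"y":1.57,"z":0,"yaw":0,"gripper":1},{"x":2.85,"y":1.57,"z":0,"yaw":0,"gripper":1},{"x":2.85,"y":1.57,"z":0,"yaw":0,"gripper":1},{"x":2.85,"y":1.57,"z":0,"yaw":0,"gripper":1},{"x":2.85,"y":1.57,"z":0,"yaw":0,"gripper":1},{"x":2.85,"y":1.57,"z":0,"yaw":0,"gripper":1},{"x":0,"y":0,"z":0,"yaw":0,"gripper":1},{"x":0,"y":0,"z":0,"yaw":0,"gripper":1}]'
python3 - <<'E'
from workcell import cams
from h import *
for n in("top","side"):
    f=cams.grab_frame(n);pickle.dump(f,open(n+"1.pkl","wb"))
    cv2.imwrite(f"pics/{n}9.png",cv2.resize(f["pixels"][:,:,::-1],(800,600),interpolation=cv2.INTER_CUBIC))
E
```

```text
time_s: 30.0
ee_pos: [418.5, 21.0, 226.0]
ee_rot: [-179.9, -0.1, 128.2]
force: [-0.2, -0.4, -0.5]
gripper_width: 90.9
```

View pics/top9.png

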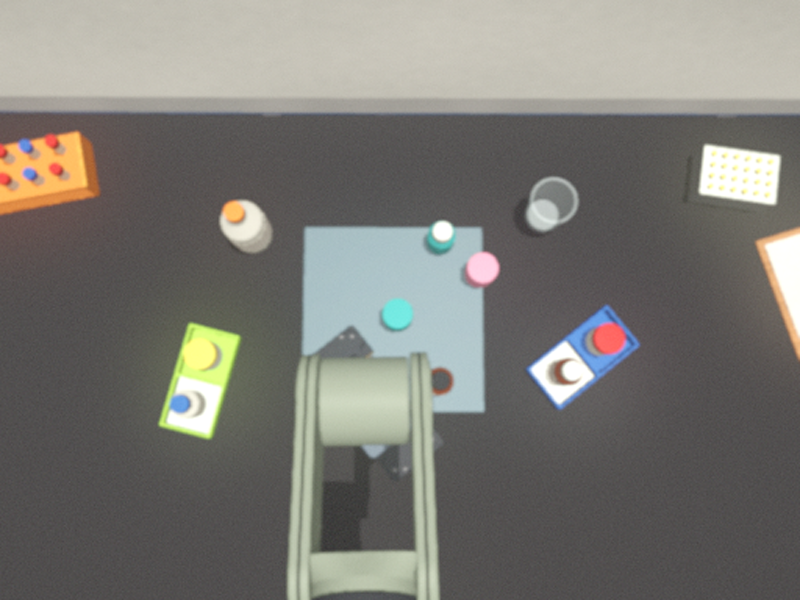

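View pics/side9.png

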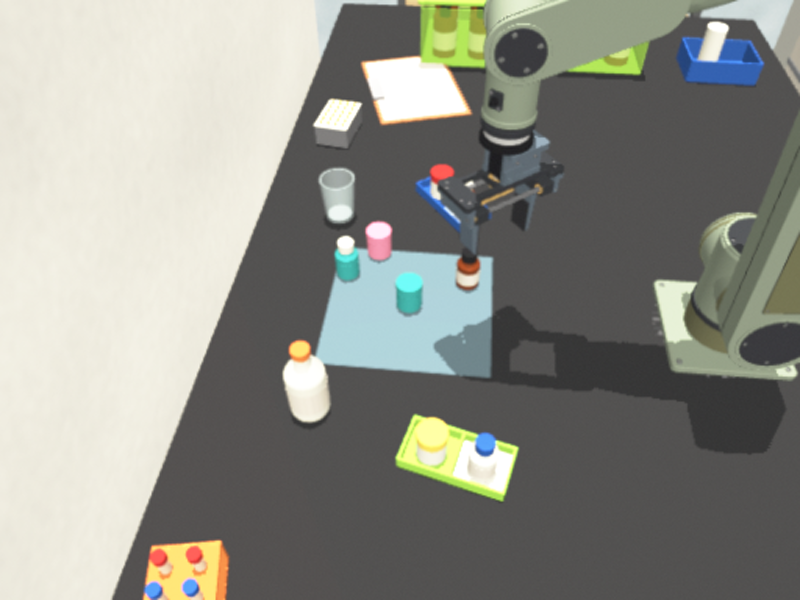

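All four look upright in their bays, and the beaker, tall bottle and black-cap bottle are where they were. I'll check the offsets by measurement before handing in.

Run:
```python
from h import *
f=load("top1");p=f["pixels"].astype(int)
T={"blue":((491,-300),128.2),"green":((453.5,305),165)}
for k,(u,v,z,t) in {"red":(608,338,62,"blue"),"aw":(571,371,84,"blue"),"yel":(199,355,62,"green"),"wb":(180,404,84,"green")}.items():
    u=int(u*.64);v=int(v*.64);d=np.abs(p-p[v,u]).sum(2)<70
    for c,a,m in blobs(d,20):
        if m[v,u]:
            q=cast(f,c,z)[0];o,y=T[t];y=np.radians(y);Y=np.array([np.cos(y),np.sin(y)]);X=np.array([np.sin(y),-np.cos(y)])
            e=q-o;print(k,p[v,u],a,q.round(1),"tray x %.1f y %.1f"%(e@X,e@Y))
```

```text
red [255 106  98] 281 [ 517.7 -331.2] tray x 1.7 y -41.0
aw [255 255 255] 586 [ 464.4 -254.1] tray x 7.5 y 52.5
yel [255 255 141] 840 [485.3 283.5] tray x -12.6 y -36.3
wb [101 159 229] 101 [416.4 316.7] tray x 1.7 y 38.9
```

The amber_white and yellow masks bled into the floor colours (areas 586 and 840), so I'll redo those two: tighter for yellow, and brown body for amber.

Run:
```python
from h import *
f=load("top1");H,S,V=cv2.split(hsv(f).astype(int))
T={"blue":((491,-300),128.2),"green":((453.5,305),165)}
def rep(k,c,z,t):
    q=cast(f,c,z)[0];o,y=T[t];y=np.radians(y);e=q-o
    print(k,np.round(c,1),q.round(1),"tray x %.1f y %.1f"%(e@[np.sin(y),-np.cos(y)],e@[np.cos(y),np.sin(y)]))
bx=np.zeros(H.shape,bool);bx[215:245,112:145]=1
m=(H<33)&(H>20)&(S>70)&bx
for c,a,_ in blobs(m,50): print(a);rep("yel",c,62,"green")
bx[:]=0;bx[222:255,345:380]=1
m=((H<20)|(H>170))&(S>60)&(V<200)&bx   # brown shoulder/body
for c,a,_ in blobs(m,15): print(a,c)
rep("aw cap (read from picture)",np.array([571,370])*.64,84,"blue")
```

```text
353
yel [127.9 226.2] [491.9 294.4] tray x -0.3 y -39.9
80 (np.float64(358.7), np.float64(238.7))
aw cap (read from picture) [365.4 236.8] [ 467.2 -267.3] tray x 1.5 y 40.4
```

All four are within about 2 mm of their bay centres. Handing in.

```bash
python3 -c "
from workcell import env,telemetry
print(telemetry.state()['time_s']);print(env.job_done())"
```

```text
30.1
the job is handed in; nothing more can be done
None
```

Both kits are made up and the job was handed in at 30.1 s. Each item was lowered until the wrist felt the tray floor (6–13 N), then released.

| Item | Tray and bay | Measured x, y in tray (mm) | Target x, y (mm) |
|---|---|---|---|
| Brown bottle, white cap | Blue, white-lined | 1.5, 40.4 | 0, 40 |
| Red-lidded pot | Blue, bare | 1.7, −41.0 | 0, −40 |
| White bottle, blue cap | Green, white-lined | 1.7, 38.9 | 0, 40 |
| Yellow-lidded pot | Green, bare | −0.3, −39.9 | 0, −40 |

- **Final pictures:** the yellow pot and white bottle stand upright in the side view. In that view the gripper hid most of the blue tray, so the brown bottle's uprightness rests on the top view. The red pot was also seen upright in an earlier side view.
- **Left alone:** the black-capped bottle, beaker, tall orange-capped bottle and look-alikes appear where they started. I checked that by eye only and did not measure it.
- **Checks that failed:** the first final colour masks for the brown bottle and the yellow pot merged with the tray floor and read wrong positions. I redid yellow with a tighter mask. I took the brown bottle's position from its cap, read off the picture by eye.

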